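# Scrub out the tumbler steriliser, load it and start it

### The job

Swing the steriliser's cover gently right back onto its stop, scrub out the chamber with three full strokes of the long brush (each down to the chamber floor and well up again while staying inside), and stand the brush back in its pot. Then stand every short ceramic tumbler on the chamber floor, mouth down as it is now, setting it down rather than dropping it. Lower the cover gently until it is fully shut, then press the start button fully; leave the other things on the shelf alone.

Things in the scene. Friction and masses are not known exactly. Their poses are not given: they have to be found in the camera images.
- steriliser: Tumbler steriliser, fixed to the shelf: white box open on top, 191 (x) x 276 (y) mm outside, rim 110 mm above the shelf; the chamber inside is 175 (x) x 260 (y) mm with 8 mm walls and a flat steel floor 20 mm above the shelf. Joined to its right (-y) side is the control box, 80 mm wide, 105 high. Origin on the shelf under the centre of the chamber; x points to the hinge side (away from the robot), y to the left, z up.
- chamber_floor (a point): centre of the chamber floor; axes as the steriliser's
- cover (a joint): Angle of the steriliser's flat grey cover (191 x 276 x 12 mm, 0.4 kg), hinged along the chamber's far edge. 0 = shut on the rim, 1.745 = leaning back on its stop, a little past upright. The hinge has drag (about 0.25 N m) that holds the cover where it is left above about 0.9 rad; left lower than that it falls shut with a slam.
- cover_hinge (a point): middle of the hinge line, at rim height; the line runs along the steriliser's y
- cover_bar (a point): middle of the steel handle bar of the cover: 12 mm round bar along the steriliser's y, clear for 88 mm between its two arms, held 45 mm out from the cover's front edge (39 mm clear gap behind it); 236 mm from the hinge line and, with the cover shut, 116 mm above the shelf. Moves with the cover; the bar can turn within a light grip.
- start (a joint): Travel of the start button, 0 = out, 0.006 m = fully down; spring, 5 N when fully down
- start_top (a point): middle of the top face of the round black start button, 28 mm across, standing on top of the control box; pressed straight down
- brush_pot: Round ceramic pot for the brush, fixed to the shelf: 78 mm across and 70 high, mouth about 68 mm, inner floor 6 mm above the shelf. Origin under its centre on the shelf.
- brush_grip (a point): Point on the axis of the long brush's round red handle, 175 mm above the bristle end. The brush stands upright in its pot on its flat bristle end: 210 mm long, 0.12 kg; bristle head 50 mm across and 60 long, then a handle 24 mm across up to the top, which is 35 mm above this point. z points from the bristles to the handle.
- brush_tip (a point): centre of the flat bristle end of the brush; z points up the handle
- tumbler1_mid (a point): Ceramic tumbler standing mouth down (closed base on top), straight, 58 mm across, 75 mm high, about 0.2 kg; this point is at its centre, half-way up, z up. Not every tumbler is present in a run (None from the start = absent).
- tumbler2_mid (a point): Ceramic tumbler standing mouth down (closed base on top), straight, 58 mm across, 75 mm high, about 0.2 kg; this point is at its centre, half-way up, z up. Not every tumbler is present in a run (None from the start = absent).
- tumbler3_mid (a point): Ceramic tumbler standing mouth down (closed base on top), straight, 58 mm across, 75 mm high, about 0.2 kg; this point is at its centre, half-way up, z up. Not every tumbler is present in a run (None from the start = absent).
- tumbler4_mid (a point): Ceramic tumbler standing mouth down (closed base on top), straight, 58 mm across, 75 mm high, about 0.2 kg; this point is at its centre, half-way up, z up. Not every tumbler is present in a run (None from the start = absent).
- dispenser: Bystander, loose, to be left alone: empty white pump dispenser, 68 mm across, 182 tall; origin under its centre.
- tall_glass: Bystander, loose, to be left alone: tall clear glass tumbler, 68 mm across, 150 tall, open end up; origin under its centre.
- saucer: Bystander, loose, to be left alone: white ceramic saucer, 140 mm across, 20 high; origin under its centre.
- spoon: Bystander, loose, to be left alone: stainless steel tablespoon lying flat, 200 mm long; origin under its centre.
- soap: Bystander, loose, to be left alone: bar of soap 85 x 55 x 30 mm; origin under its centre.
- tin: Bystander, loose, to be left alone: round tin, 74 mm across, 100 tall; origin under its centre.
Mind the look-alikes: they are no part of the job. Leave any red look-alike of the part that bears tumbler1_mid alone. Of the things that look like the part that bears brush_grip, the smaller one is meant.

How it is judged:
On the way, in this order (a step that is already met when the one before it is completed fails the run):
1. the cover rests back on its stop (value of joint cover above 1.68 rad), for 0.2 s.
2. first stroke: the bristle end is down at the chamber floor (x of brush_tip in the frame of steriliser between -0.0875 and 0.0875 m and y of brush_tip in the frame of steriliser between -0.13 and 0.13 m and z of brush_tip in the frame of steriliser below 0.034 m and angle between brush_tip's own z axis and vertical below 0.5 rad).
3. the bristle end is drawn up at least 50 mm, still over the chamber (x of brush_tip in the frame of steriliser between -0.0875 and 0.0875 m and y of brush_tip in the frame of steriliser between -0.13 and 0.13 m and z of brush_tip in the frame of steriliser above 0.07 m).
4. second stroke down to the floor (all of step 2).
5. drawn up at least 50 mm (all of step 3).
6. third stroke down to the floor (all of step 4).
7. the brush stands back in its pot, let go (horizontal distance between brush_tip and brush_pot below 0.02 m and z of brush_tip in the frame of brush_pot below 0.02 m and angle between brush_tip's own z axis and vertical below 0.25 rad and contact force between the fingers and brush below 0.1 N), for 0.2 s.
8. every tumbler stands on the chamber floor (x of tumbler1_mid in the frame of steriliser between -0.0875 and 0.0875 m and y of tumbler1_mid in the frame of steriliser between -0.13 and 0.13 m and z of tumbler1_mid in the frame of steriliser between 0.05 and 0.064 m and angle between each of tumbler1_mid, tumbler2_mid, tumbler3_mid, tumbler4_mid's own z axis and vertical below 0.12 rad and x of tumbler2_mid in the frame of steriliser between -0.0875 and 0.0875 m and y of tumbler2_mid in the frame of steriliser between -0.13 and 0.13 m and z of tumbler2_mid in the frame of steriliser between 0.05 and 0.064 m and x of tumbler3_mid in the frame of steriliser between -0.0875 and 0.0875 m and y of tumbler3_mid in the frame of steriliser between -0.13 and 0.13 m and z of tumbler3_mid in the frame of steriliser between 0.05 and 0.064 m and x of tumbler4_mid in the frame of steriliser between -0.0875 and 0.0875 m and y of tumbler4_mid in the frame of steriliser between -0.13 and 0.13 m and z of tumbler4_mid in the frame of steriliser between 0.05 and 0.064 m), for 0.2 s.
9. the cover is shut on the rim (value of joint cover below 0.03 rad), for 0.2 s.
10. the start button is pressed, with the cover shut (value of joint start above 0.0045 m and value of joint cover below 0.03 rad).
At the end, for the whole second after the job is handed in: The cover is shut (under 0.03 rad); every tumbler present stands upright (within 0.12 rad) on the chamber floor as it stood, mouth down, at rest; the brush stands in its pot, bristles on the pot's floor, within 0.25 rad of upright, at rest (all of step 8 and value of joint cover below 0.03 rad and linear speed of each of tumbler1, tumbler2, tumbler3, tumbler4, brush below 0.05 m/s and horizontal distance between brush_tip and brush_pot below 0.02 m and z of brush_tip in the frame of brush_pot below 0.02 m and angle between brush_tip's own z axis and vertical below 0.25 rad); the robot touches nothing.
It fails at once if the cover slams shut (faster than 1.2 rad/s just above the rim) (value of joint cover below 0.06 rad and velocity of joint cover below -1.2 rad/s).
It fails at once if the cover is thrown against its back stop (faster than 1.2 rad/s just before it) (value of joint cover above 1.68 rad and velocity of joint cover above 1.2 rad/s).
It fails at once if a tumbler is dropped into the chamber (faster than 0.65 m/s just above the floor, a fall of over about 25 mm) ((x of tumbler1_mid in the frame of steriliser between -0.0875 and 0.0875 m and y of tumbler1_mid in the frame of steriliser between -0.13 and 0.13 m and z of tumbler1_mid in the frame of steriliser between 0.0615 and 0.08 m and linear speed of tumbler1 above 0.65 m/s) or (x of tumbler2_mid in the frame of steriliser between -0.0875 and 0.0875 m and y of tumbler2_mid in the frame of steriliser between -0.13 and 0.13 m and z of tumbler2_mid in the frame of steriliser between 0.0615 and 0.08 m and linear speed of tumbler2 above 0.65 m/s) or (x of tumbler3_mid in the frame of steriliser between -0.0875 and 0.0875 m and y of tumbler3_mid in the frame of steriliser between -0.13 and 0.13 m and z of tumbler3_mid in the frame of steriliser between 0.0615 and 0.08 m and linear speed of tumbler3 above 0.65 m/s) or (x of tumbler4_mid in the frame of steriliser between -0.0875 and 0.0875 m and y of tumbler4_mid in the frame of steriliser between -0.13 and 0.13 m and z of tumbler4_mid in the frame of steriliser between 0.0615 and 0.08 m and linear speed of tumbler4 above 0.65 m/s)).
It fails at once if a bystander is pushed more than 60 mm or knocked over (distance of any of dispenser, tall_glass, saucer, spoon, soap, tin from where it was at the start of the episode above 0.06 m or angle between any of dispenser, tall_glass, saucer, spoon, soap, tin's own z axis and vertical above 0.6 rad).
Of tumbler1, tumbler2, tumbler3, tumbler4 only 2 to 3 are there at a start; the rules pass over those that are not, and their reading is None.
At some moment in a run one of tumbler1, tumbler2, tumbler3, tumbler4 may be knocked a few centimetres aside while the robot is not near it.
It also fails if it takes over 208 s, if anything falls off the work surface, if the arm or the gripper's body presses on something with over 40 N, if the wrist force passes 120 N, or if a joint passes its speed limit or range.

### The arm

A 7-joint arm with a two-finger parallel gripper is mounted at the origin on the work surface. World frame = base frame: x ahead of the robot, y to its left, z up, the work surface at z = 0. Lengths are in m, angles in rad, forces in N, time in s.
With the tool pointing down it reaches from about 0.425 to 0.875 m from the base axis. Payload 4.7 kg.
Tool frame: the origin (TCP) lies midway between the tips of the shut fingers; the grasp point (between the pads) lies 19 mm behind it; z points along the fingers, y is the direction in which the jaws open and shut (so a half turn about z gives the same grasp; the last joint's range is limited). The gripper opens to 87 mm and grips with 3 to 60 N. Pads are 19 mm wide; open, the fingers measure 117 mm over their backs; the gripper's body (75 mm by 190 mm) begins 51 mm behind the grasp point.
Start: joints at [1.343, 0.321, -0.07, 1.45, 0.023, 1.371, -0.057], TCP at [0.156, -0.631, 0.223] pointing down, gripper open.
Joint ranges: [-2.86, 2.86], [-0.3, 2.09], [-1.38, 1.24], [0.06, 2.45], [-1.56, 4.7], [0.09, 2.05], [-2.69, 2.69]. Speed limits (rad/s): [2.57, 2.57, 3.14, 3.14, 3.14, 3.14, 3.14].

### API

Orientations are given as a rotation vector (axis times angle).
In Python, from bench import get_state, eyes, job gives the robot as it stands. The module is installed in compiled form; this text tells all that it offers.
- The arm moves only by the shell command python3 -m jog 'ROWS' [FORCE]. ROWS is JSON, a list that holds one entry, the list of rows, each a list of 5 numbers: the opening, from 0 (shut) to 1 (fully open), then the shift along the tool's x, y, z in units of 40 mm (1.0 is 40 mm), then the turn about the tool's z in units of 5 degrees (1.0 is 5 degrees). In form: [[[jaw, dx, dy, dz, turn], ...]]. A call has 1 to 10 rows; each row shifts and turns the commanded pose from where the row before left it, along the tool's axes as they then stand; what a row does not reach is not made up. A row lasts 1/8 s, in which the tool goes at most 62.5 mm and 10.7 degrees, less where a joint would pass 70% of its speed; a pose out of reach is approached as far as the arm can. A call is refused whole if a number of a shift passes 1 or a number of a turn 1, either way. A call with a gripper value outside its range is refused whole. The fingers move at their own pace and stop on an object; FORCE is the grip in N (left out, the last holds). Time passes only in rows, so rows that do not move let the fingers close. It gives the time, the measured TCP pose, the force and the opening at its end, in the units of the state.
- get_state(): the state, without advancing time (a new reading comes with each control period).
- eyes.get_image(name): name is "scene" or "top"; returns (picture, depth): 400x640x3 uint8, red, green, blue; 400x640 float32, m along the optical axis (not along the pixel's ray), 0 where there is no reading.
- eyes.camera_params(name): a dict with "camera_matrix" (3x3 intrinsics, pixels), "pose" (4x4, takes a point from camera to world coordinates). Camera axes: x right, y down, z forward; pixel columns grow to the right and rows downward; lengths in m; the calibration is good to about 2 mm. A picture is of the moment at which its call begins. camera_params takes no time and is no camera call.
- job.close_job(): hands the job in, once; it reports no verdict.
The state is a dict: "time": time; "joint_positions": joint angles; "qd": joint speeds; "joint_torque": joint torques, N m; "position": TCP position; "tool_rot": TCP orientation; "ft_force": force on the tool from outside, world axes, zero at the start; "torque": the same for the moment, N m; "grip_width": opening from 0.0 (shut) to 1.0 (fully open).
Only numpy, scipy, OpenCV 4.12 (cv2) and the standard library are available. Lean on these libraries where they do the work, as an engineer would, in place of code of your own. Each camera call takes 0.05 s, during which the arm holds its last target. There are 200 camera calls.

## Working session

There is one attempt and no reset: what is moved stays moved. The work goes in short steps, Python scripts to look and compute and a shell command to move; the robot and the scene stay as the last step left them, time stands still between calls to the robot, and variables do not carry over. Pictures are saved under pics/ and viewed, about 12 in all and at most 16, crops included, and the job is handed in when it is done.

```bash
mkdir -p pics; cat > h.py <<'E'
import numpy as np, cv2
from bench import get_state, eyes, job
from scipy.spatial.transform import Rotation as R
def snap(n,f=None):
    im,d=eyes.get_image(n); p=eyes.camera_params(n)
    if f: cv2.imwrite('pics/'+f,im[:,:,::-1]); np.savez('/tmp/'+n+'.npz',im=im,d=d,K=p['camera_matrix'],T=p['pose'])
    return im,d,np.array(p['camera_matrix']),np.array(p['pose'])
def load(n):
    z=np.load('/tmp/'+n+'.npz'); return z['im'],z['d'],z['K'],z['T']
def ray(K,T,u,v,z):
    r=T[:3,:3]@np.linalg.solve(K,[u,v,1]); return T[:3,3]+r*(z-T[2,3])/r[2]
def cloud(d,K,T):
    v,u=np.mgrid[:d.shape[0],:d.shape[1]]
    P=np.stack([(u-K[0,2])/K[0,0]*d,(v-K[1,2])/K[1,1]*d,d],-1)@T[:3,:3].T+T[:3,3]
    P[d==0]=np.nan; return P
E
python3 - <<'E'
from h import *
s=get_state(); print({k:np.round(v,3).tolist() for k,v in s.items()}); print(R.from_rotvec(s['tool_rot']).as_matrix().round(3))
for n in('scene','top'):
    im,d,K,T=snap(n,n+'0.png'); print(K.round(1).tolist(),T.round(3).tolist())
E
```

```text
{'time': 0.0, 'joint_positions': [1.343, 0.322, -0.07, 1.452, 0.023, 1.371, -0.057], 'qd': [-0.001, 0.0, -0.0, 0.0, 0.001, 0.001, -0.001], 'joint_torque': [-0.001, -49.129, -0.404, -31.253, -0.064, 0.043, 0.0], 'position': [0.155, -0.631, 0.221], 'tool_rot': [-3.117, -0.379, 0.001], 'ft_force': [0.261, 0.517, -0.463], 'torque': [-0.007, -0.037, -0.015], 'grip_width': 0.996}
[[ 0.971  0.239 -0.001]
 [ 0.239 -0.971  0.002]
 [-0.    -0.002 -1.   ]]
[[490.9, 0.0, 317.5], [0.0, 490.9, 194.4], [0.0, 0.0, 1.0]] [[-0.334, 0.614, -0.715, 1.608], [0.942, 0.204, -0.265, 0.438], [-0.017, -0.762, -0.647, 1.124], [0.0, 0.0, 0.0, 1.0]]
[[377.4, 0.0, 318.8], [0.0, 377.4, 199.1], [0.0, 0.0, 1.0]] [[0.02, -0.992, 0.127, 0.328], [-1.0, -0.018, 0.013, 0.035], [-0.01, -0.127, -0.992, 1.403], [0.0, 0.0, 0.0, 1.0]]
```

View pics/scene0.png

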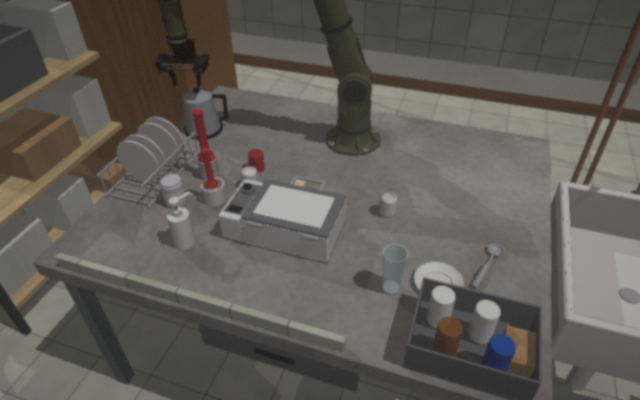

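View pics/top0.png

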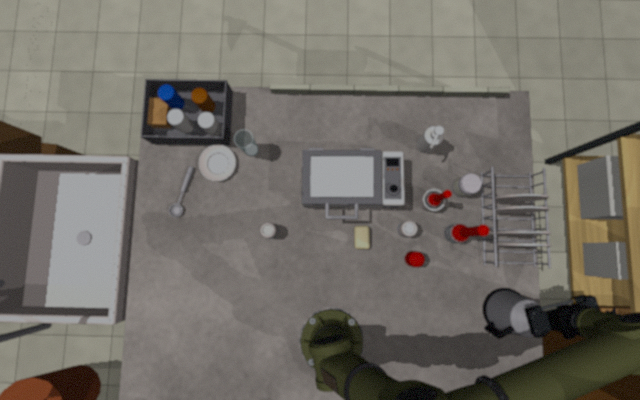

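The two pictures show the steriliser at top (343,178), with the control box and button on its right at (393,187). Candidates in the top view are:
- **Tumblers:** white at (268,231), white at (409,229), red look-alike at (415,259), white round at (471,184, maybe the tin), and whites in the crate at (176,117) and (205,120).
- **Brushes:** red at (434,200) and red at (462,233); the smaller one is meant.

Next come the sizes and one close crop.

```bash
python3 - <<'E'
from h import *
im,d,K,T=load('top'); P=cloud(d,K,T)
def info(u,v,r=14):
    p=P[v-r:v+r,u-r:u+r].reshape(-1,3); p=p[np.isfinite(p[:,2])&(p[:,2]>0.02)]
    zt=np.percentile(p[:,2],95); q=p[p[:,2]>zt-0.012]
    print((u,v),'top z',zt.round(3),'c',((q.max(0)+q.min(0))/2).round(3)[:2],'size',(q.max(0)-q.min(0)).round(3)[:2])
for c in [(268,231),(409,229),(415,259),(471,184),(176,117),(205,120),(434,200),(462,233),(434,136),(362,237),(243,143),(393,187),(343,178),(347,213)]: info(*c)
im2,_,_,_=load('scene')
a=cv2.resize(im[120:280,340:520],None,fx=3.3,fy=3.3,interpolation=cv2.INTER_CUBIC)
b=cv2.resize(im2[90:260,100:420],None,fx=2.4,fy=2.4,interpolation=cv2.INTER_CUBIC)
cv2.imwrite('pics/c1.png',a[:,:,::-1]);cv2.imwrite('pics/c2.png',b[:,:,::-1])
E
```

```text
(268, 231) top z 0.076 c [0.384 0.231] size [0.053 0.054]
(409, 229) top z 0.077 c [ 0.4   -0.266] size [0.053 0.055]
(415, 259) top z 0.076 c [ 0.293 -0.291] size [0.052 0.056]
(471, 184) top z 0.103 c [ 0.56  -0.476] size [0.068 0.067]
(176, 117) top z 0.123 c [0.777 0.568] size [0.059 0.059]
(205, 120) top z 0.123 c [0.766 0.457] size [0.055 0.058]
(434, 200) top z 0.214 c [ 0.504 -0.351] size [0.025 0.015]
(462, 233) top z 0.231 c [ 0.389 -0.43 ] size [0.028 0.012]
(434, 136) top z 0.182 c [ 0.701 -0.338] size [0.074 0.042]
(362, 237) top z 0.033 c [ 0.367 -0.105] size [0.084 0.056]
(243, 143) top z 0.148 c [0.692 0.314] size [0.065 0.066]
(393, 187) top z 0.125 c [ 0.54  -0.189] size [0.095 0.07 ]
(343, 178) top z 0.127 c [ 0.568 -0.029] size [0.098 0.094]
(347, 213) top z 0.124 c [ 0.46  -0.044] size [0.07  0.093]
```

View pics/c1.png

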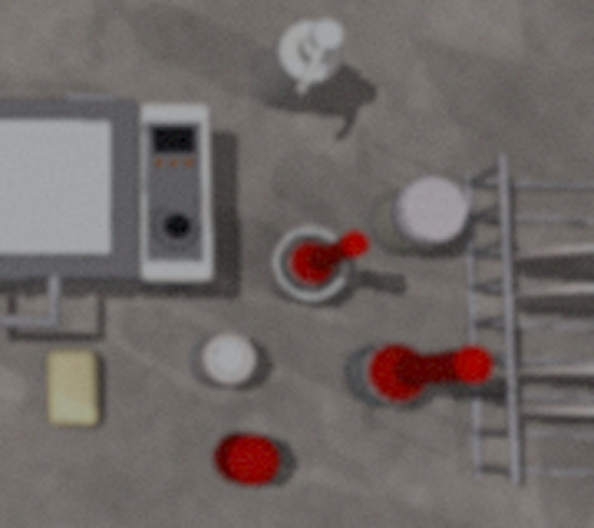

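View pics/c2.png

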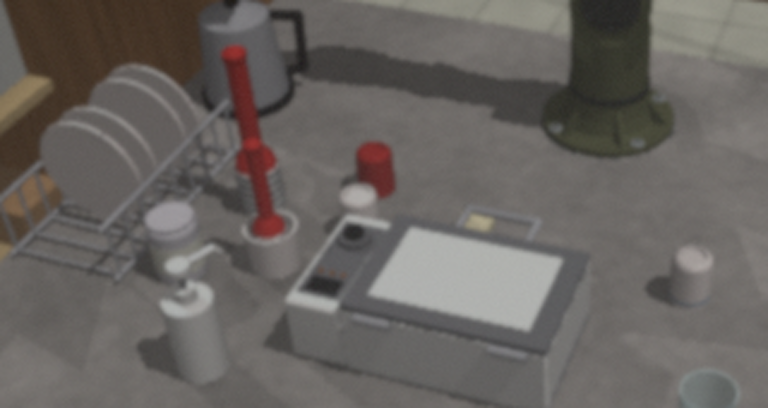

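The crop confirms the choice. The small brush is in the white pot at top (434,200), and the bigger red one at (462,233) is left alone. There are two short white tumblers, at (268,231) and (409,229). The red one is the look-alike, (471,184) is the 100 mm tin, and the crate whites stand 120 mm tall. Next I measure the steriliser, bar, pot and button.

```bash
python3 - <<'E'
from h import *
im,d,K,T=load('top'); P=cloud(d,K,T)
# cover: z slab near cover
win=np.zeros(d.shape,bool); win[140:225,290:420]=1
m=win&(P[...,2]>0.1)
n,l,st,c=cv2.connectedComponentsWithStats(cv2.morphologyEx(m.astype(np.uint8),cv2.MORPH_OPEN,np.ones((9,9))))
k=1+np.argmax(st[1:,4]); q=P[l==k]; print('slab z pct',np.nanpercentile(q[:,2],[5,25,50,75,95]).round(4))
r=cv2.minAreaRect((q[:,:2]*1000).astype(np.float32)); print('whole rect',r)
g=im.astype(int).max(2)
# gray cover panel (white sheet) by rays at z .122
cv=q[q[:,2]>np.nanpercentile(q[:,2],50)-.004]
w=(g>150)&win; n,l,st,c=cv2.connectedComponentsWithStats(w.astype(np.uint8)); k=1+np.argmax(st[1:,4]); 
cn=cv2.findContours((l==k).astype(np.uint8),0,2)[0][0][:,0]
W=np.array([ray(K,T,u,v,.122)[:2] for u,v in cn]); print('sheet',cv2.minAreaRect((W*1000).astype(np.float32)))
# bar: pts in front of cover
b=P[204:226,320:376].reshape(-1,3); b=b[(b[:,2]>.1)&(b[:,2]<.13)]; b=b[b[:,0]<.475]; print('bar',b.min(0).round(3),b.max(0).round(3),np.median(b,0).round(3))
# button: dark blob on control box
bw=((g<60)&win).astype(np.uint8); bw[:178]=0; bw[:,:384]=0
n,l,st,c=cv2.connectedComponentsWithStats(bw); 
for i in range(1,n):
  if st[i,4]>15: print('btn',st[i],c[i].round(1),ray(K,T,*c[i],.117).round(3))
# pot ring
pw=P[180:220,412:456].reshape(-1,3); pw=pw[(pw[:,2]>.06)&(pw[:,2]<.08)]
(print('pot',cv2.minEnclosingCircle((pw[:,:2]*1000).astype(np.float32)), np.median(pw[:,2])))
red=(im[...,0]>120)&(im[...,1]<60)
rp=P[red&(P[...,2]>.1)]; rp=rp[(rp[:,0]>.45)]
for a in(.1,.13,.16,.19): s=rp[(rp[:,2]>a)&(rp[:,2]<a+.03)]; print(a,len(s),s.mean(0).round(3) if len(s) else '')
tp=rp[rp[:,2]>.205]; print('handle top',len(tp),tp[:,:2].min(0),tp[:,:2].max(0))
E
```

```text
slab z pct [0.1048 0.1187 0.1213 0.1235 0.1263]
whole rect ((576.171875, -61.91093444824219), (201.51792907714844, 350.8194580078125), 0.40463921427726746)
sheet ((573.9130249023438, -25.67022705078125), (133.24229431152344, 211.46446228027344), 1.0609275102615356)
bar [ 0.425 -0.08   0.112] [0.474 0.03  0.129] [ 0.435 -0.029  0.12 ]
btn [390 185   8   7  45] [393.4 188. ] [ 0.536 -0.205  0.117]
btn [406 184   6  18  69] [408.7 193.1] [ 0.519 -0.257  0.117]
pot ((503.7462463378906, -355.322021484375), 39.15520477294922) 0.06904376683792113
0.1 0 
0.13 0 
0.16 0 
0.19 48 [ 0.506 -0.357  0.215]
handle top 48 [ 0.49413728 -0.36846931] [ 0.51666382 -0.34610717]
```

```bash
python3 -m jog '[[[0.45,0,0,-0.8,-1],[0.45,0,0,-0.8,-1],[0.45,0,0,-0.8,-1],[0.45,0,0,-0.8,-1],[0.45,0,0,-0.8,-1],[0.45,0,0,0,-1],[0.45,0,0,0,-1],[0.45,0,0,0,-1],[0.45,0,0,0,-1],[0.45,0,0,0,-1]]]' && python3 -m jog '[[[0.45,0,0,0,-1],[0.45,0,0,0,-1],[0.45,0,0,0,-1],[0.45,0,0,0,-1],[0.45,0,0,0,-1],[0.45,0,1,0,-0.24],[0.45,0,1,0,0],[0.45,0,1,0,0],[0.45,0,0,0,0]]]'
```

```text
time: 1.35
position: [0.1555, -0.631, 0.3819]
tool_rot: [-2.663, -1.665, -0.0]
ft_force: [0.0, -0.1, 0.6]
grip_width: 0.451
time: 2.48
position: [0.2803, -0.6301, 0.3809]
tool_rot: [-2.212, -2.229, -0.005]
ft_force: [-0.9, 0.2, 0.5]
grip_width: 0.449
```

```bash
python3 -m jog '[[[0.45,1,0.5,0,0],[0.45,1,0.5,0,0],[0.45,1,0.5,0,0],[0.45,1,0.5,0,0],[0.45,1,0.5,0,0],[0.45,1,0.5,0,0],[0.45,1,0.5,0,0],[0.45,1,0.3,0,0],[0.45,1,0,0,0],[0.45,1,0,0,0]]]' && python3 -m jog '[[[0.45,1,0,0.7,0],[0.45,1,0,0.7,0],[0.45,1,0,0.7,0],[0.45,1,0,0.7,0],[0.45,1,0,0.7,0],[0.45,0.1,0,0.7,0],[0.45,0,0,0,0],[0.45,0,0,0,0]]]'; python3 - <<'E'
from h import *
snap('scene','scene1.png'); s=get_state(); print(s['joint_positions'],R.from_rotvec(s['tool_rot']).as_matrix().round(3).tolist(), s['position'])
im=load('scene')[0]; cv2.imwrite('pics/c3.png',cv2.resize(im[80:280,180:420],None,fx=3,fy=3)[:,:,::-1])
E
```

```text
time: 3.72
position: [0.4264, -0.2311, 0.3823]
tool_rot: [-2.222, -2.221, 0.001]
ft_force: [0.4, -0.1, 0.4]
grip_width: 0.449
time: 4.72
position: [0.4274, -0.0289, 0.2155]
tool_rot: [2.222, 2.22, 0.001]
ft_force: [-0.1, 0.6, -0.7]
grip_width: 0.448
[ 0.84145508 -0.17010201 -0.74423194  1.94889436 -0.11833403  1.31827953
  0.13301276] [[0.001, 1.0, 0.002], [1.0, -0.001, -0.001], [-0.001, 0.002, -1.0]] [ 0.42769803 -0.02879704  0.21577798]
```

View pics/c3.png

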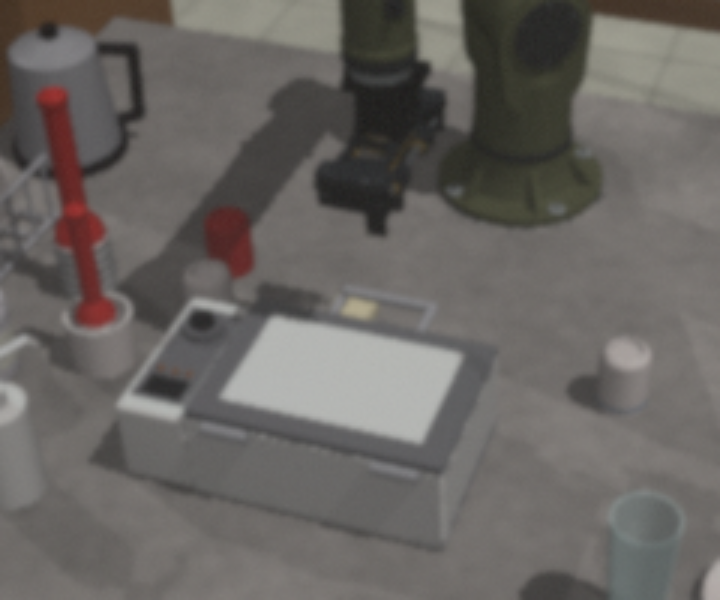

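The picture shows the gripper hovering in front of the cover, above the bar, which is at (385,297) in the crop. The path down is clear.

```bash
python3 -m jog '[[[0.45,0.05,0.15,0.7,0],[0.45,0,0,0.7,0],[0.45,0,0,0.7,0],[0.45,0,0,0.5,0],[0.45,0,0,0.36,0],[0.45,0,0,0,0],[0.05,0,0,0,0],[0.05,0,0,0,0],[0.05,0,0,0,0],[0.05,0,0,0,0]]]' 12 && python3 -m jog '[[[0.05,0,0,0,0],[0.05,0,0,0,0],[0.05,0,0,0,0]]]'
python3 - <<'E'
import numpy as np
r=.236;p0=.0254
q=np.r_[np.arange(0,1.74,.08),1.74]
x=-r*np.cos(q+p0);z=r*np.sin(q+p0)
print(len(q));print(np.c_[q[1:],np.diff(x)/.04,-np.diff(z)/.04].round(2).tolist())
E
```

```text
time: 6.02
position: [0.434, -0.0258, 0.0966]
tool_rot: [2.219, 2.221, 0.002]
ft_force: [3.0, 0.7, -1.5]
grip_width: 0.133
time: 6.4
position: [0.434, -0.0258, 0.0965]
tool_rot: [2.219, 2.221, 0.002]
ft_force: [5.0, -0.3, -0.6]
grip_width: 0.131
23
[[0.08, 0.03, -0.47], [0.16, 0.07, -0.47], [0.24, 0.11, -0.46], [0.32, 0.14, -0.45], [0.4, 0.18, -0.44], [0.48, 0.21, -0.42], [0.56, 0.24, -0.4], [0.64, 0.28, -0.38], [0.72, 0.31, -0.36], [0.8, 0.33, -0.33], [0.88, 0.36, -0.31], [0.96, 0.38, -0.28], [1.04, 0.4, -0.24], [1.12, 0.42, -0.21], [1.2, 0.44, -0.18], [1.28, 0.45, -0.14], [1.36, 0.46, -0.11], [1.44, 0.47, -0.07], [1.52, 0.47, -0.03], [1.6, 0.47, 0.01], [1.68, 0.47, 0.04], [1.74, 0.35, 0.06]]
```

```bash
python3 -m jog '[[[0.05,0,0.03,-0.47,0],[0.05,0,0.07,-0.47,0],[0.05,0,0.11,-0.46,0],[0.05,0,0.14,-0.45,0],[0.05,0,0.18,-0.44,0],[0.05,0,0.21,-0.42,0],[0.05,0,0.24,-0.4,0],[0.05,0,0.28,-0.38,0]]]'  && python3 -m jog '[[[0.05,0,0.31,-0.36,0],[0.05,0,0.33,-0.33,0],[0.05,0,0.36,-0.31,0],[0.05,0,0.38,-0.28,0],[0.05,0,0.4,-0.24,0],[0.05,0,0.42,-0.21,0],[0.05,0,0,0,0]]]'
python3 - <<'E'
from h import *
p=get_state()['position']; g=p+[0,0,.019]; v=g-np.array([.6695,0,.11]); print(np.hypot(v[0],v[2]),np.arctan2(v[2],-v[0])-.0254)
E
```

```text
time: 7.4
position: [0.4847, -0.0252, 0.2348]
tool_rot: [2.22, 2.222, 0.004]
ft_force: [11.9, 1.2, -12.7]
grip_width: 0.129
time: 8.28
position: [0.571, -0.0243, 0.3047]
tool_rot: [-2.216, -2.222, 0.0]
ft_force: [-0.5, 2.2, 2.5]
grip_width: 0.131
0.23524773588134415 1.1136084893049096
```

Good arc. The last part goes slower near the stop.

```bash
python3 -m jog '[[[0.05,0,0.44,-0.18,0],[0.05,0,0.45,-0.14,0],[0.05,0,0.46,-0.11,0],[0.05,0,0.47,-0.07,0],[0.05,0,0.47,-0.03,0],[0.05,0,0.24,0,0],[0.05,0,0.24,0.01,0],[0.05,0,0.24,0.02,0],[0.05,0,0.24,0.02,0],[0.05,0,0.2,0.03,0]]]'  && python3 -m jog '[[[0.05,0,0.15,0.03,0],[0.05,0,0.1,0.02,0],[0.05,0,0,0,0],[0.05,0,0,0,0]]]'
python3 - <<'E'
from h import *
p=get_state()['position']; g=p+[0,0,.019]; v=g-np.array([.6695,0,.11]); print(np.hypot(v[0],v[2]),np.arctan2(v[2],-v[0])-.0254,get_state()['joint_positions'])
E
```

```text
time: 9.52
position: [0.7093, -0.0241, 0.3225]
tool_rot: [-2.217, -2.223, -0.0]
ft_force: [-1.6, 5.2, 1.0]
grip_width: 0.128
time: 10.02
position: [0.7168, -0.0241, 0.321]
tool_rot: [-2.215, -2.221, 0.006]
ft_force: [-8.0, 4.4, 3.9]
grip_width: 0.133
0.2347760525210389 1.7480580035417779 [ 0.44866102  0.55984817 -0.78053209  1.0513886   0.38300312  1.66983413
 -0.20907498]
```

```bash
python3 -m jog '[[[0.5,0,0,0,0],[0.5,0,0,0,0],[0.5,0,0,0,0],[0.5,0,0,0,0],[0.55,0,0,-0.5,0],[0.55,0,0,-0.75,0],[0.55,0,0,-0.75,0],[0.55,-0.8,-0.5,0,0],[0.55,-0.8,-0.5,0,0],[0.55,-0.8,-0.5,0,0]]]' && python3 -m jog '[[[0.55,-0.8,-0.5,0,0],[0.55,-0.8,-0.5,0,0],[0.55,-0.8,-0.5,0,0],[0.55,-0.8,-0.5,0,0],[0.55,-0.8,-0.5,0,0],[0.55,-0.8,-0.5,0,0],[0.55,-0.8,-0.5,0,0],[0.55,-0.3,-0.3,0,0],[0.55,0,0,0.7,0],[0.55,0,0,0.7,0]]]' &&  python3 -m jog '[[[0.55,0,0,0.7,0],[0.55,0,0,0.7,0],[0.55,0,0,0,0],[0.55,0,0,0,0]]]'
python3 - <<'E'
from h import *
im,d,K,T=snap('scene','scene2.png'); im2=snap('top','top2.png')[0]
a=cv2.resize(im[80:280,150:350],None,fx=2,fy=2); b=cv2.resize(im2[110:270,320:480],(400,400))
cv2.imwrite('pics/c4.png',np.hstack([a,b])[:,:,::-1])
E
```

```text
time: 11.28
position: [0.659, -0.1227, 0.4009]
tool_rot: [2.22, 2.222, -0.0]
ft_force: [0.8, -1.0, 0.0]
grip_width: 0.548
time: 12.52
position: [0.5083, -0.3567, 0.3447]
tool_rot: [2.219, 2.223, 0.001]
ft_force: [-0.5, -0.6, -0.4]
grip_width: 0.552
time: 13.02
position: [0.5085, -0.3572, 0.2903]
tool_rot: [2.218, 2.222, 0.001]
ft_force: [-0.2, 0.6, 0.9]
grip_width: 0.548
```

View pics/c4.png

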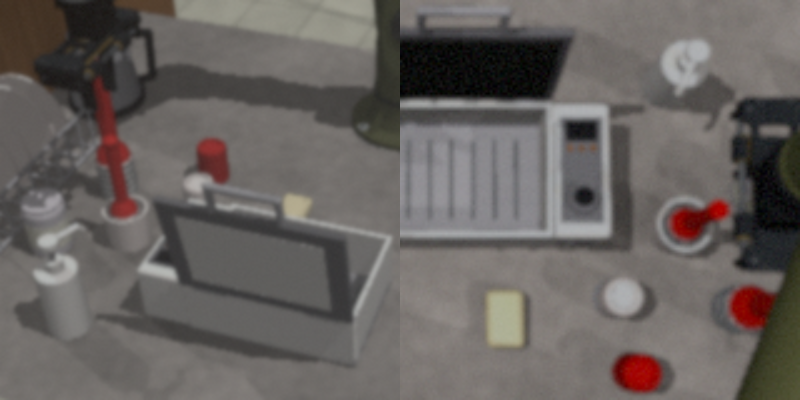

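The picture shows the cover leaning back on its stop, the chamber empty, and the gripper above the small brush.

```bash
python3 -m jog '[[[0.55,0,-0.08,0.6,0],[0.55,0,0,0.6,0],[0.55,0,0,0.6,0],[0.55,0,0,0.6,0],[0.55,0,0,0.5,0],[0.55,0,0,0.3,0],[0.55,0,0,0,0],[0.1,0,0,0,0],[0.1,0,0,0,0],[0.1,0,0,0,0]]]' 25 && python3 -m jog '[[[0.1,0,0,0,0],[0.1,0,0,0,0],[0.1,0,0,-0.3,0],[0.1,0,0,-0.6,0],[0.1,0,0,-0.8,0],[0.1,0,0,-0.8,0],[0.1,0,0,-0.8,0],[0.1,0,0,-0.8,0],[0.1,0,0,0,0]]]'
```

```text
time: 14.38
position: [0.5049, -0.3578, 0.1615]
tool_rot: [2.22, 2.222, 0.0]
ft_force: [-0.1, 0.5, -0.4]
grip_width: 0.298
time: 15.5
position: [0.5058, -0.3578, 0.3283]
tool_rot: [2.216, 2.219, 0.001]
ft_force: [0.4, -0.1, -2.3]
grip_width: 0.274
```

```bash
python3 -m jog '[[[0.1,0.8,0.1,0,0],[0.1,0.8,0.1,0,0],[0.1,0.8,0.1,0,0],[0.1,0.8,0.1,0,0],[0.1,0.8,0.1,0,0],[0.1,0.8,0.2,0,0],[0.1,0.8,0.2,0,0],[0.1,0.8,0.2,0,0],[0.1,0.8,0.1,0,0],[0.1,0.8,0,0,0]]]' && python3 -m jog '[[[0.1,0.3,0,0,0],[0.1,0,0,0,0],[0.1,0,0,0.7,0],[0.1,0,0,0.7,0],[0.1,0,0,0.7,0],[0.1,0,0,0.7,0],[0.1,0,0,0.6,0],[0.1,0,0,0.3,0],[0.1,0,0,0,0],[0.1,0,0,0,0]]]'
python3 - <<'E'
from h import *
print(get_state()['position'])
im2=snap('top','top3.png')[0];im=snap('scene','scene3.png')[0]
cv2.imwrite('pics/c5.png',np.hstack([cv2.resize(im[80:280,190:390],None,fx=2,fy=2),cv2.resize(im2[110:270,260:420],(400,400))])[:,:,::-1])
E
```

```text
time: 16.75
position: [0.5517, -0.0365, 0.3236]
tool_rot: [-2.219, -2.222, 0.002]
ft_force: [0.3, 0.5, -0.6]
grip_width: 0.27
time: 18.0
position: [0.5527, -0.026, 0.1776]
tool_rot: [2.22, 2.221, 0.001]
ft_force: [-0.9, 0.6, -1.2]
grip_width: 0.271
[ 0.55272252 -0.02600769  0.1776031 ]
```

View pics/c5.png

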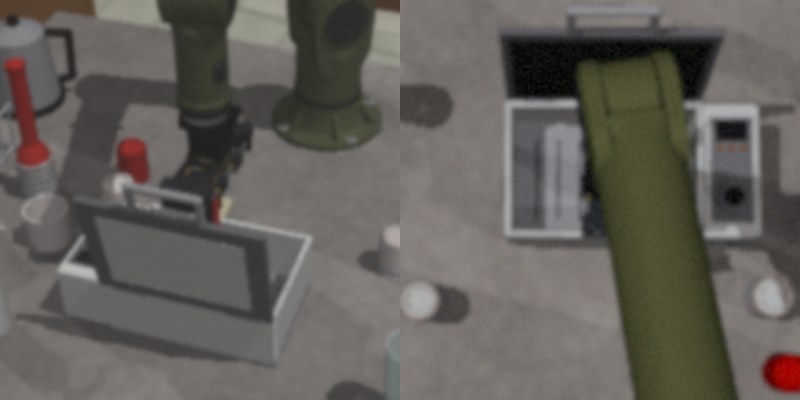

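The picture shows the brush inside the chamber, low down, with nothing touching the cover. Next are two more strokes, then up and back over the pot.

```bash
python3 -m jog '[[[0.1,0,0,-0.7,0],[0.1,0,0,-0.7,0],[0.1,0,0,-0.6,0],[0.1,0,0,0,0],[0.1,0,0,0.7,0],[0.1,0,0,0.7,0],[0.1,0,0,0.6,0],[0.1,0,0,0,0],[0.1,0,0,0,0]]]' && python3 -m jog '[[[0.1,0,0,-0.7,0],[0.1,0,0,-0.7,0],[0.1,0,0,-0.6,0],[0.1,0,0,0,0],[0.1,0,0,0.7,0],[0.1,0,0,0.7,0],[0.1,0,0,0.6,0],[0.1,0,0,0,0],[0.1,0,0,0,0]]]' && python3 -m jog '[[[0.1,0,0,-0.8,0],[0.1,0,0,-0.8,0],[0.1,0,0,-0.8,0],[0.1,0,0,-0.8,0],[0.1,0,0,-0.7,0],[0.1,-0.8,-0.1,0,0],[0.1,-0.8,-0.1,0,0],[0.1,-0.8,-0.2,0,0],[0.1,-0.8,-0.2,0,0],[0.1,-0.8,-0.2,0,0]]]' && python3 -m jog '[[[0.1,-0.8,-0.2,0,0],[0.1,-0.8,-0.2,0,0],[0.1,-0.8,0,0,0],[0.1,-0.8,0,0,0],[0.1,-0.8,0,0,0],[0.1,-0.25,0,0,0],[0.1,0,0,0,0],[0.1,0,0,0,0]]]'
```

```text
time: 19.23
position: [0.552, -0.0255, 0.1768]
tool_rot: [-2.22, -2.222, 0.0]
ft_force: [-0.3, -0.5, -0.7]
grip_width: 0.272
time: 20.35
position: [0.5522, -0.0254, 0.1772]
tool_rot: [-2.22, -2.223, -0.0]
ft_force: [0.3, -1.0, -0.7]
grip_width: 0.27
time: 21.6
position: [0.5203, -0.1864, 0.3341]
tool_rot: [2.219, 2.221, 0.0]
ft_force: [-0.1, 0.0, -1.9]
grip_width: 0.268
time: 22.6
position: [0.5053, -0.3537, 0.3333]
tool_rot: [2.217, 2.225, 0.001]
ft_force: [-0.2, 1.0, -0.4]
grip_width: 0.266
```

```bash
python3 -m jog '[[[0.1,-0.03,0,0.8,0],[0.1,0,0,0.8,0],[0.1,0,0,0.8,0],[0.1,0,0,0.8,0],[0.1,0,0,0.5,0],[0.1,0,0,0.35,0],[0.1,0,0,0.18,0],[0.1,0,0,0,0],[0.1,0,0,0,0]]]' && python3 -m jog '[[[0.5,0,0,0,0],[0.5,0,0,0,0],[0.5,0,0,0,0],[0.5,0,0,0,0],[0.5,0,0,-0.7,0],[0.5,0,0,-0.7,0],[0.5,0,0,-0.7,0],[0.85,0,0,-0.7,0],[0.85,1,-0.5,0,0],[0.85,1,-0.5,0,0]]]' && python3 -m jog '[[[0.85,0.3,-1,0,0],[0.85,0,0,0,0],[0.85,0,0,0,0]]]'
python3 - <<'E'
from h import *
im,d,K,T=snap('top','top4.png'); P=cloud(d,K,T)
red=(im[...,0]>120)&(im[...,1]<60); tp=P[red&(P[...,2]>.2)&(P[...,0]>.45)]
print('handle top',tp.min(0),tp.max(0))
g=im.astype(int); w=(g.min(2)>120)
for (u,v) in[(268,231),(409,229)]:
    r=20;p=P[v-r:v+r,u-r:u+r].reshape(-1,3);p=p[(p[:,2]>.065)&(p[:,2]<.09)]
    print(len(p),((p.max(0)+p.min(0))/2).round(4) if len(p) else '', (p.max(0)-p.min(0)).round(3) if len(p) else '')
im2=snap('scene','scene4.png')[0]
cv2.imwrite('pics/c6.png',np.hstack([cv2.resize(im2[80:280,150:350],None,fx=2,fy=2),cv2.resize(im[140:300,320:480],(400,400))])[:,:,::-1])
E
```

```text
time: 23.72
position: [0.5051, -0.3571, 0.1647]
tool_rot: [2.219, 2.221, 0.0]
ft_force: [0.1, 0.0, -0.8]
grip_width: 0.269
time: 24.98
position: [0.4644, -0.2759, 0.2759]
tool_rot: [2.22, 2.222, 0.002]
ft_force: [-0.5, -0.1, 0.5]
grip_width: 0.758
time: 25.35
position: [0.4248, -0.2654, 0.2761]
tool_rot: [2.22, 2.221, -0.0]
ft_force: [-0.6, -0.5, -0.3]
grip_width: 0.848Traceback (most recent call last):
  File "<stdin>", line 4, in <module>
    return umr_minimum(a, axis, None, out, keepdims, initial, where)
ValueError: zero-size array to reduction operation minimum which has no identity
```

```bash
python3 - <<'E'
from h import *
im,d,K,T=load('top'); P=cloud(d,K,T)
for (u,v) in[(268,231),(409,229)]:
    r=20;p=P[v-r:v+r,u-r:u+r].reshape(-1,3);p=p[(p[:,2]>.065)&(p[:,2]<.09)]
    print(len(p),((p.max(0)+p.min(0))/2).round(4) if len(p) else '', (p.max(0)-p.min(0)).round(3) if len(p) else '')
im2=snap('scene','scene4.png')[0]
cv2.imwrite('pics/c6.png',np.hstack([cv2.resize(im2[80:280,150:350],None,fx=2,fy=2),cv2.resize(im[130:330,270:470],(400,400))])[:,:,::-1])
E
```

```text
188 [0.3836 0.2309 0.0719] [0.053 0.054 0.014]
201 [ 0.4001 -0.2661  0.0719] [0.053 0.054 0.014]
```

View pics/c6.png

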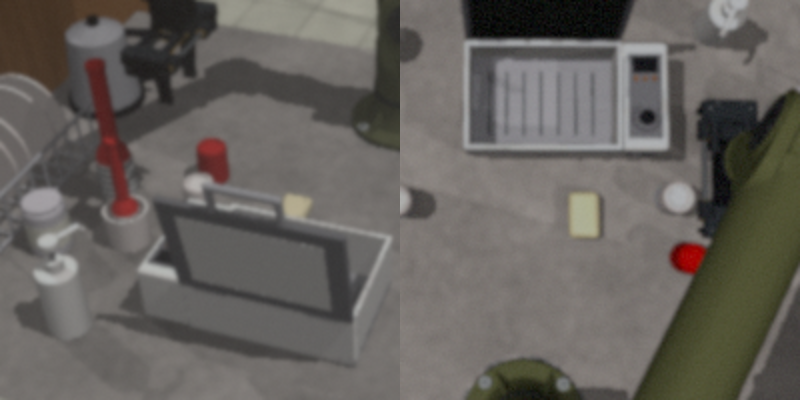

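The brush is back upright in its pot, at (120,190) in the left half. The tumblers have not moved. Next I take tumbler B at (0.400,-0.266).

```bash
python3 -m jog '[[[0.85,0,-0.62,0,0],[0.85,0,0,0.9,0],[0.85,0,0,0.9,0],[0.85,0,0,0.9,0],[0.85,0,0,0.9,0],[0.85,0,0,0.9,0],[0.85,0,0,0.8,0],[0.85,0,0,0.4,0],[0.85,0,0,0.3,0],[0.85,0,0,0,0]]]' 20 && python3 -m jog '[[[0.5,0,0,0,0],[0.5,0,0,0,0],[0.5,0,0,0,0],[0.5,0,0,0,0],[0.5,0,0,0,0],[0.5,0,0,-0.3,0],[0.5,0,0,-0.7,0],[0.5,0,0,-0.8,0],[0.5,0,0,-0.8,0],[0.5,0,0,0,0]]]'
```

```text
time: 26.7
position: [0.4007, -0.2653, 0.0361]
tool_rot: [2.219, 2.222, 0.001]
ft_force: [-0.8, -0.6, 0.4]
grip_width: 0.847
time: 27.95
position: [0.4004, -0.2657, 0.1418]
tool_rot: [2.218, 2.219, -0.001]
ft_force: [0.2, -0.6, -2.6]
grip_width: 0.658
```

```bash
python3 -m jog '[[[0.5,0,0,-0.8,0],[0.5,0,0,-0.7,0],[0.5,0.7,0.6,0,0],[0.5,0.7,0.6,0,0],[0.5,0.7,0.6,0,0],[0.5,0.7,0.6,0,0],[0.5,0.7,0.6,0,0],[0.5,0.7,0.6,0,0],[0.5,0.17,0.27,0,0],[0.5,0,0,0,0]]]' && python3 -m jog '[[[0.5,0,0,0,0],[0.5,0,0,0.7,0],[0.5,0,0,0.7,0],[0.5,0,0,0.7,0],[0.5,0,0,0.6,0],[0.5,0,0,0.3,0],[0.5,0,0,0.2,0],[0.5,0,0,0.2,0],[0.5,0,0,0,0],[0.5,0,0,0,0]]]'
```

```text
time: 29.2
position: [0.5537, -0.0898, 0.1984]
tool_rot: [-2.217, -2.222, 0.002]
ft_force: [-0.0, -0.2, -2.7]
grip_width: 0.658
time: 30.45
position: [0.5547, -0.09, 0.0642]
tool_rot: [2.22, 2.222, 0.001]
ft_force: [-0.7, 0.2, -2.2]
grip_width: 0.659
```

```bash
python3 -m jog '[[[0.5,0,0,0.08,0],[0.5,0,0,0.07,0],[0.5,0,0,0,0]]]'  && python3 -m jog '[[[0.5,0,0,0.05,0],[0.5,0,0,0,0]]]'
```

```text
time: 30.82
position: [0.5541, -0.09, 0.0575]
tool_rot: [-2.22, -2.222, 0.001]
ft_force: [0.2, -0.1, -1.9]
grip_width: 0.663
time: 31.08
position: [0.5545, -0.0899, 0.0563]
tool_rot: [2.22, 2.222, -0.0]
ft_force: [-2.1, -0.2, 2.8]
grip_width: 0.66
```

Touched down, force now +2.8 N. I release, rise and go over tumbler A.

```bash
python3 -m jog '[[[0.85,0,0,0,0],[0.85,0,0,0,0],[0.85,0,0,0,0],[0.85,0,0,-0.3,0],[0.85,0,0,-0.7,0],[0.85,0,0,-0.8,0],[0.85,0,0,-0.8,0],[0.85,0,0,-0.8,0],[0.85,0,0,-0.4,0],[0.85,0.8,-0.4,0,0]]]' && python3 -m jog '[[[0.85,0.8,-0.4,0,0],[0.85,0.8,-0.4,0,0],[0.85,0.8,-0.4,0,0],[0.85,0.8,-0.4,0,0],[0.85,0.8,-0.4,0,0],[0.85,0.8,-0.4,0,0],[0.85,0.8,-0.5,0,0],[0.85,0.8,-0.5,0,0],[0.85,0.8,-0.5,0,0]]]' && python3 -m jog '[[[0.85,0,0,0,0],[0.85,0,0,0,0]]]'
python3 - <<'E'
from h import *
im,d,K,T=snap('top','top5.png'); P=cloud(d,K,T)
for a,b,c,e,f,g,n in [(.33,.48,.1,.3,.06,.09,'A'),(.49,.64,-.15,.1,.085,.103,'in chamber')]:
    p=P[(P[...,0]>a)&(P[...,0]<b)&(P[...,1]>c)&(P[...,1]<e)&(P[...,2]>f)&(P[...,2]<g)]
    print(n,len(p),np.median(p,0).round(4) if len(p) else '',(p.max(0)-p.min(0)).round(3) if len(p) else '',((p.max(0)+p.min(0))/2).round(4) if len(p) else '')
im2=snap('scene','scene5.png')[0]
cv2.imwrite('pics/c7.png',np.hstack([cv2.resize(im2[80:280,200:420],(440,400)),cv2.resize(im[130:300,240:410],(360,360))[:400] if 0 else cv2.resize(im[130:290,230:374],(360,400))])[:,:,::-1])
E
```

```text
time: 32.33
position: [0.5395, -0.0603, 0.209]
tool_rot: [2.224, 2.216, 0.003]
ft_force: [-0.7, 1.6, -0.1]
grip_width: 0.853
time: 33.45
position: [0.381, 0.2308, 0.2075]
tool_rot: [2.22, 2.222, -0.001]
ft_force: [0.7, -0.2, 0.7]
grip_width: 0.854
time: 33.7
position: [0.3821, 0.2293, 0.2076]
tool_rot: [2.22, 2.222, -0.001]
ft_force: [0.9, -0.6, -0.0]
grip_width: 0.849
A 95 [0.3852 0.2178 0.0703] [0.118 0.136 0.023] [0.4159 0.1715 0.0721]
in chamber 192 [ 0.5515 -0.0917  0.091 ] [0.054 0.053 0.015] [ 0.5509 -0.0908  0.0925]
```

View pics/c7.png

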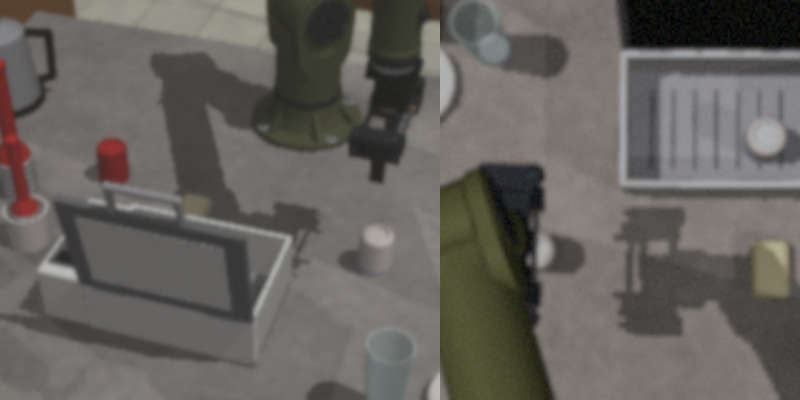

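Tumbler B stands on the chamber floor, at right (766,137). Tumbler A is where it was, at scene pixel (388,205).

```bash
python3 -m jog '[[[0.85,0.04,0.04,0.9,0],[0.85,0,0,0.9,0],[0.85,0,0,0.9,0],[0.85,0,0,0.8,0],[0.85,0,0,0.5,0],[0.85,0,0,0.28,0],[0.85,0,0,0,0],[0.5,0,0,0,0],[0.5,0,0,0,0],[0.5,0,0,0,0]]]' 20 && python3 -m jog '[[[0.5,0,0,0,0],[0.5,0,0,0,0],[0.5,0,0,-0.3,0],[0.5,0,0,-0.7,0],[0.5,0,0,-0.8,0],[0.5,0,0,-0.8,0],[0.5,0,0,-0.8,0],[0.5,0,0,-0.7,0],[0.5,0,0,0,0]]]'
```

```text
time: 35.05
position: [0.3849, 0.2316, 0.0374]
tool_rot: [2.22, 2.221, 0.003]
ft_force: [1.7, 0.6, 3.2]
grip_width: 0.667
time: 36.17
position: [0.3841, 0.2321, 0.2016]
tool_rot: [2.218, 2.22, 0.002]
ft_force: [-0.0, -1.0, -2.7]
grip_width: 0.66
```

```bash
python3 -m jog '[[[0.5,-0.7,0.6,0,0],[0.5,-0.7,0.6,0,0],[0.5,-0.7,0.6,0,0],[0.5,-0.7,0.6,0,0],[0.5,-0.7,0.6,0,0],[0.5,-0.7,0.6,0,0],[0.5,-0.7,0.6,0,0],[0.5,-0.05,0.07,0,0],[0.5,0,0,0,0],[0.5,0,0,0,0]]]' && python3 -m jog '[[[0.5,0,0,0.7,0],[0.5,0,0,0.7,0],[0.5,0,0,0.7,0],[0.5,0,0,0.6,0],[0.5,0,0,0.4,0],[0.5,0,0,0.2,0],[0.5,0,0,0.15,0],[0.5,0,0,0.1,0],[0.5,0,0,0,0],[0.5,0,0,0,0]]]'
```

```text
time: 37.42
position: [0.5535, 0.0352, 0.2]
tool_rot: [-2.217, -2.225, 0.001]
ft_force: [0.8, 0.6, -2.8]
grip_width: 0.661
time: 38.67
position: [0.5549, 0.0336, 0.0589]
tool_rot: [2.22, 2.222, 0.001]
ft_force: [0.3, -0.5, -3.4]
grip_width: 0.659
```

```bash
python3 -m jog '[[[0.5,0,0,0.04,0],[0.5,0,0,0.04,0],[0.5,0,0,0,0]]]'
```

```text
time: 39.05
position: [0.555, 0.0336, 0.0574]
tool_rot: [2.22, 2.221, -0.001]
ft_force: [-5.5, -1.1, 12.1]
grip_width: 0.661
```

```bash
python3 -m jog '[[[0.85,0,0,0,0],[0.85,0,0,0,0],[0.85,0,0,0,0],[0.85,0,0,-0.3,0],[0.85,0,0,-0.7,0],[0.85,0,0,-0.8,0],[0.85,0,0,-0.8,0],[0.85,0,0,-0.8,0],[0.85,0,0,-0.8,0],[0.85,0,0,-0.8,0]]]' && python3 -m jog '[[[0.45,0,0,-0.8,0],[0.45,0,0,-0.8,0],[0.45,0,0,-0.8,0],[0.45,0,0,-0.8,0],[0.45,0.9,-0.4,0,0],[0.45,0.9,-0.4,0,0],[0.45,0.9,0,0,0],[0.45,0,0,0,0],[0.45,0,0,0,0]]]'
python3 - <<'E'
from h import *
im,d,K,T=snap('top','top6.png'); P=cloud(d,K,T)
m=((P[...,0]>.49)&(P[...,0]<.655)&(P[...,1]>-.15)&(P[...,1]<.1)&(P[...,2]>.08)&(P[...,2]<.104)).astype(np.uint8)
n,l,st,c=cv2.connectedComponentsWithStats(m)
for i in range(1,n):
    if st[i,4]>40: p=P[l==i]; print(len(p),np.median(p,0).round(4),(p.max(0)-p.min(0)).round(3))
im2=snap('scene','scene6.png')[0]
cv2.imwrite('pics/c8.png',np.hstack([cv2.resize(im2[80:280,150:370],(440,400)),cv2.resize(im[120:280,275:419],(360,400))])[:,:,::-1])
b=P[(P[...,2]>.31)&(P[...,2]<.37)&(P[...,0]>.67)&(P[...,0]<.76)&(P[...,1]<.1)&(P[...,1]>-.15)]; print('bar',len(b),np.median(b,0),b.min(0),b.max(0))
E
```

```text
time: 40.3
position: [0.5545, 0.0339, 0.2572]
tool_rot: [2.219, 2.222, 0.001]
ft_force: [0.5, -0.5, -0.3]
grip_width: 0.85
time: 41.42
position: [0.5226, 0.1411, 0.3836]
tool_rot: [2.22, 2.222, -0.0]
ft_force: [-0.1, -0.2, -0.2]
grip_width: 0.449
201 [0.5508 0.0342 0.0906] [0.054 0.053 0.02 ]
202 [ 0.55   -0.0908  0.0903] [0.054 0.053 0.018]
bar 186 [ 0.71103898 -0.02285662  0.3438522 ] [ 0.70236615 -0.07759602  0.31125746] [0.71949194 0.03241422 0.34986713]
```

View pics/c8.png

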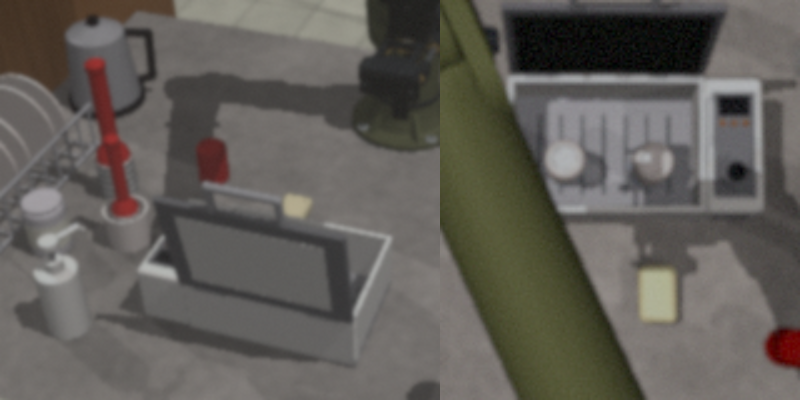

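Both tumblers stand on the chamber floor, at right (565,158) and (654,160). The brush is in its pot. Next I regrip the bar at (0.714,-0.024,0.341).

```bash
python3 -m jog '[[[0.45,-0.8,0.8,-0.4,0],[0.45,-0.8,0.8,0,0],[0.45,-0.8,0.8,0,0],[0.45,-0.8,0.8,0,0],[0.45,-0.8,0.8,0,0],[0.45,-0.12,0.78,0,0],[0.45,0,0,0,0],[0.45,0,0,0,0]]]' 12 && python3 -m jog '[[[0.45,0,0,0.5,0],[0.45,0,0,0.5,0],[0.45,0,0,0.5,0],[0.45,0,0,0.44,0],[0.45,0,0,0,0],[0.05,0,0,0,0],[0.05,0,0,0,0],[0.05,0,0,0,0],[0.05,0,0,0,0],[0.05,0,0,0,0]]]'
```

```text
time: 42.52
position: [0.7133, -0.0231, 0.3992]
tool_rot: [-2.22, -2.222, 0.0]
ft_force: [-0.6, 0.4, 0.4]
grip_width: 0.451
time: 43.78
position: [0.7144, -0.0228, 0.3224]
tool_rot: [2.22, 2.222, 0.002]
ft_force: [1.8, 0.9, 3.3]
grip_width: 0.134
```

```bash
python3 -m jog '[[[0.05,0,-0.3,-0.05,0],[0.05,0,-0.47,-0.04,0],[0.05,0,-0.47,-0.01,0],[0.05,0,-0.47,0.03,0],[0.05,0,-0.47,0.07,0],[0.05,0,-0.46,0.11,0],[0.05,0,-0.45,0.14,0],[0.05,0,-0.44,0.18,0],[0.05,0,-0.42,0.21,0],[0.05,0,0,0,0]]]' 15
python3 - <<'E'
from h import *
p=get_state()['position']; g=p+[0,0,.019]; v=g-np.array([.6695,0,.11]); print(np.hypot(v[0],v[2]),np.arctan2(v[2],-v[0])-.0254)
E
```

```text
time: 45.02
position: [0.5536, -0.0241, 0.2948]
tool_rot: [-2.221, -2.22, 0.007]
ft_force: [-0.1, -0.2, -4.0]
grip_width: 0.133
0.23443838057185099 1.0284759757104893
```

```bash
python3 -m jog '[[[0.05,0,-0.38,0.27,0],[0.05,0,-0.36,0.31,0],[0.05,0,-0.33,0.33,0],[0.05,0,-0.31,0.36,0],[0.05,0,-0.28,0.38,0],[0.05,0,-0.24,0.4,0],[0.05,0,-0.21,0.42,0],[0.05,0,-0.18,0.44,0],[0.05,0,0,0,0]]]'
python3 - <<'E'
from h import *
p=get_state()['position']; g=p+[0,0,.019]; v=g-np.array([.6695,0,.11]); print(np.hypot(v[0],v[2]),np.arctan2(v[2],-v[0])-.0254)
E
```

```text
time: 46.15
position: [0.4517, -0.025, 0.1755]
tool_rot: [-2.208, -2.207, 0.035]
ft_force: [-27.4, -4.0, 8.8]
grip_width: 0.121
0.2335995335702838 0.3447870314708543
```

```bash
python3 -m jog '[[[0.05,0,-0.2,0.47,0],[0.05,0,-0.15,0.46,0],[0.05,0,-0.1,0.46,0],[0.05,0,-0.02,0.2,0],[0.05,0,-0.02,0.15,0],[0.05,0,-0.01,0.1,0],[0.05,0,0,0,0],[0.05,0,0,0,0]]]'
python3 - <<'E'
from h import *
p=get_state()['position']; g=p+[0,0,.019]; v=g-np.array([.6695,0,.11]); print(np.hypot(v[0],v[2]),np.arctan2(v[2],-v[0])-.0254)
E
```

```text
time: 47.15
position: [0.4343, -0.0252, 0.1025]
tool_rot: [-2.211, -2.212, 0.027]
ft_force: [-17.1, -5.3, -1.3]
grip_width: 0.117
0.23544186593720307 0.023551929963517425
```

Nearly shut. I go down in small steps and watch for rim contact.

```bash
python3 -m jog '[[[0.05,0,-0.02,0.07,0],[0.05,0,0,0.07,0],[0.05,0,0,0,0],[0.05,0,0,0,0]]]'
```

```text
time: 47.65
position: [0.434, -0.0252, 0.0971]
tool_rot: [-2.212, -2.213, 0.026]
ft_force: [-17.3, -6.1, -1.7]
grip_width: 0.116
```

```bash
python3 -m jog '[[[0.05,0,0,0.05,0],[0.05,0,0,0.05,0],[0.05,0,0,0,0]]]'
python3 - <<'E'
from h import *
im,d,K,T=snap('top'); P=cloud(d,K,T)
for a,b in((.48,.52),(.62,.66)):
    p=P[(P[...,0]>a)&(P[...,0]<b)&(P[...,1]>.04)&(P[...,1]<.1)][:,2]; print(np.nanmedian(p).round(4),len(p))
E
```

```text
time: 48.02
position: [0.4337, -0.0252, 0.093]
tool_rot: [-2.212, -2.212, 0.026]
ft_force: [-16.5, -5.9, -1.7]
grip_width: 0.116
0.1246 216
0.1219 190
```

```bash
python3 - <<'E'
from h import *
im2=snap('scene','scene7.png')[0]; im=snap('top','top7.png')[0]
cv2.imwrite('pics/c9.png',np.hstack([cv2.resize(im2[120:270,210:375],(440,400)),cv2.resize(im[120:280,275:419],(360,400))])[:,:,::-1])
E
```

```text
(no output)
```

View pics/c9.png

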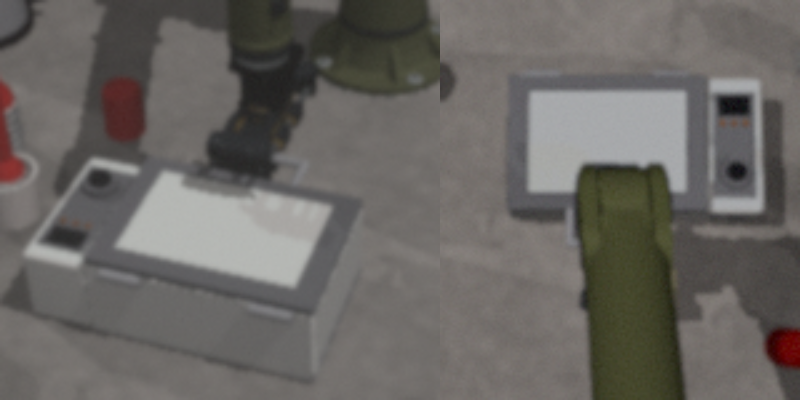

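```bash
cat > tilt.py <<'E'
from h import *
im,d,K,T=snap('top'); P=cloud(d,K,T)
for n,c,e in(('cover',.04,.1),('box',-.235,-.185)):
    p=P[(P[...,0]>.49)&(P[...,0]<.655)&(P[...,1]>c)&(P[...,1]<e)&(P[...,2]>.095)&(P[...,2]<.14)]
    A=np.c_[p[:,:2],np.ones(len(p))]; f=np.linalg.lstsq(A,p[:,2],rcond=None)[0]; print(n,len(p),'dz/dx',f[0].round(4),'z@.5',(f@[.5,p[:,1].mean(),1]).round(4))
E
python3 tilt.py; python3 -m jog '[[[0.05,0,-0.03,0.05,0],[0.05,0,-0.03,0.05,0],[0.05,0,0,0,0]]]'; python3 tilt.py
```

```text
cover 812 dz/dx -0.0167 z@.5 0.1247
box 652 dz/dx -0.0425 z@.5 0.1112
time: 48.6
position: [0.4338, -0.0252, 0.0899]
tool_rot: [-2.214, -2.215, 0.021]
ft_force: [-12.4, -5.7, -1.8]
grip_width: 0.113
cover 810 dz/dx -0.0069 z@.5 0.1231
box 663 dz/dx -0.0444 z@.5 0.1113
```

The cover is still coming down with the grip, because the bar had slipped in the pads. I keep lowering.

```bash
python3 -m jog '[[[0.05,0,-0.02,0.04,0],[0.05,0,-0.02,0.04,0],[0.05,0,0,0,0]]]'; python3 tilt.py;  python3 -m jog '[[[0.05,0,-0.02,0.04,0],[0.05,0,-0.02,0.04,0],[0.05,0,0,0,0]]]'; python3 tilt.py
```

```text
time: 49.02
position: [0.4338, -0.0252, 0.0883]
tool_rot: [-2.216, -2.216, 0.019]
ft_force: [-14.1, -5.3, 9.4]
grip_width: 0.112
cover 812 dz/dx -0.0012 z@.5 0.1218
box 656 dz/dx -0.0395 z@.5 0.1107
time: 49.45
position: [0.4338, -0.0247, 0.0863]
tool_rot: [-2.216, -2.218, 0.016]
ft_force: [-13.8, -2.9, 16.9]
grip_width: 0.109
cover 814 dz/dx -0.0051 z@.5 0.1222
box 653 dz/dx -0.043 z@.5 0.111
```

Now fully shut: the cover is level and the push is 17 N upward. Release, rise, close the fingers and go over the button.

```bash
python3 -m jog '[[[0.05,0,0,-0.1,0],[0.4,0,0,0,0],[0.4,0,0,0,0],[0.4,0,0,0,0],[0.4,0,0,-0.5,0],[0.4,0,0,-0.8,0],[0.4,0,0,-0.8,0],[0.1,0,0,-0.5,0],[0,-0.9,0.5,0,0],[0,-0.9,0.5,0,0]]]' && python3 -m jog '[[[0,-0.9,0.5,0,0],[0,-0.9,0.5,0,0],[0,-0.9,0.5,0,0],[0,0,0.1,0,0],[0,0,0,0,0],[0,0,0,0,0]]]'; python3 tilt.py; python3 - <<'E'
from h import *
im,d,K,T=snap('top','top8.png'); P=cloud(d,K,T); g=im.max(2)
m=(g<60)&(np.abs(P[...,0]-.54)<.025)&(np.abs(P[...,1]+.205)<.025)&(P[...,2]<.14); p=P[m]; print('btn',len(p),(p.min(0)+p.max(0))/2,np.median(p,0),get_state()['position'])
E
```

```text
time: 50.75
position: [0.4793, -0.0962, 0.1955]
tool_rot: [2.216, 2.22, -0.002]
ft_force: [-0.4, 0.7, -0.4]
grip_width: 0.144
time: 51.5
position: [0.5419, -0.2017, 0.1945]
tool_rot: [2.218, 2.225, -0.0]
ft_force: [-0.5, -0.4, 0.5]
grip_width: 0.001
cover 817 dz/dx -0.0009 z@.5 0.1219
box 193 dz/dx -0.0367 z@.5 0.1102
btn 3 [ 0.52564566 -0.20179838  0.1258726 ] [ 0.5270805  -0.2078597   0.12611614] [ 0.54179447 -0.20229122  0.19454733]
```

```bash
python3 -m jog '[[[0,-0.07,-0.14,0.5,0],[0,0,0,0.5,0],[0,0,0,0.4,0],[0,0,0,0,0]]]' && python3 -m jog '[[[0,0,0,0.1,0],[0,0,0,0.1,0],[0,0,0,0.1,0],[0,0,0,0,0]]]'
```

```text
time: 52.1
position: [0.5355, -0.2055, 0.1367]
tool_rot: [-2.218, -2.221, 0.001]
ft_force: [-0.7, 0.5, -0.4]
grip_width: 0.007
time: 52.6
position: [0.5367, -0.206, 0.1263]
tool_rot: [2.22, 2.222, 0.0]
ft_force: [-0.3, -0.1, 1.9]
grip_width: 0.003
```

```bash
python3 -m jog '[[[0,0,0,0.08,0],[0,0,0,0.08,0],[0,0,0,0,0]]]'
```

```text
time: 52.98
position: [0.5368, -0.2061, 0.1213]
tool_rot: [2.22, 2.222, -0.001]
ft_force: [-3.9, 0.4, 13.0]
grip_width: 0.003
```

13 N is well past the 5 N spring, so the button is at its bottom. I back off and check.

```bash
python3 -m jog '[[[0,0,0,0.03,0],[0,0,0,0,0],[0,0,0,-0.3,0],[0,0,0,-0.8,0],[0,0,0,-0.8,0],[0,0,0,-0.8,0],[0,0,0,-0.8,0],[0,0.9,-0.5,0,0],[0,0.9,-0.5,0,0],[0,0.9,-0.5,0,0]]]' && python3 -m jog '[[[0,0.9,-0.3,0,0],[0,0.9,0,0,0],[0,0.9,0,0,0],[0,0.9,0,0,0],[0,0,0,0,0],[0,0,0,0,0]]]'; python3 tilt.py; python3 - <<'E'
from h import *
im2=snap('scene','scene9.png')[0]; im=snap('top','top9.png')[0]
cv2.imwrite('pics/c10.png',np.vstack([cv2.resize(im2[80:320,100:460],(600,400))[:300],cv2.resize(im[90:290,140:540],(600,300))])[:,:,::-1])
E
```

```text
time: 54.22
position: [0.4758, -0.0966, 0.2579]
tool_rot: [-2.218, -2.222, -0.002]
ft_force: [-1.5, 0.4, 1.6]
grip_width: 0.006
time: 54.98
position: [0.4639, 0.0453, 0.2583]
tool_rot: [2.22, 2.222, -0.001]
ft_force: [-0.7, 0.2, -0.3]
grip_width: 0.007
cover 154 dz/dx -0.0915 z@.5 0.1342
box 659 dz/dx -0.0433 z@.5 0.1111
```

View pics/c10.png

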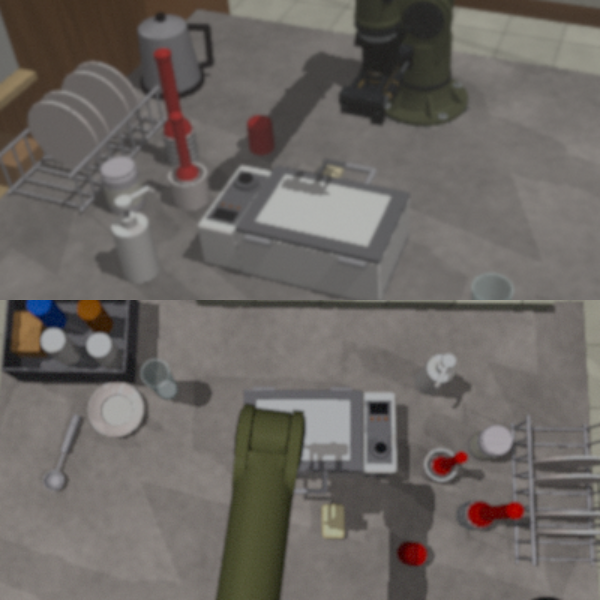

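The cover is shut, the brush is upright in its pot, the bystanders are where they were, and the arm is clear.

```bash
python3 -c "from bench import job; print(job.close_job())"
```

```text
the job is handed in; nothing more can be done
None
```

The whole job is done and handed in at about 55 s of the 208 s allowed; no verdict was reported.

- **Cover open:** I swung the cover onto its stop; from the measured bar position it was at about 1.745 rad.
- **Brush:** I scrubbed three strokes down to the chamber floor with the small brush and stood it back in its pot.
- **Tumblers:** I found two short white tumblers and set both on the chamber floor, with touch-down felt at 3 N and 12 N. The depth image then showed both tops about 90 mm above the shelf. The nominal height is 95 mm, so the reading is a few mm low.
- **Cover shut:** I lowered the cover and pressed the button to its bottom with 13 N, against a 5 N spring.

**Last checks:**
- After I let go of the bar, the depth image showed the cover level (slope about 0.001).
- The final picture showed the brush upright in its pot and the bystanders apparently where they were.
- **Not rechecked:** The last depth check of the cover, after the button press, was spoiled because the arm blocked the view. That leaves only the final picture for it. The tumblers could not be seen once the cover was shut.

**What went less cleanly:** While I was lowering the cover, the bar slipped about 8 mm in the pads and the sideways force reached 27 N. I finished lowering in small steps until it met the rim with 17 N.

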